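# Fit the magenta toner canister in the office printer

### The arm

A 6-joint arm with a two-finger parallel gripper is mounted at the origin on the work surface. World frame = base frame: x ahead of the robot, y to its left, z up, the work surface at z = 0. Lengths are in m, angles in degrees, forces in N, time in s.
With the tool pointing down it reaches from about 0.3 to 0.75 m from the base axis. Payload 8.5 kg.
Tool frame: the origin (TCP) lies at the very end of the fingers, on their centre line; the grasp point (between the pads) lies 19 mm behind it (env.grasp_offset is the distance from the TCP to the grasp point, in m); y points along the fingers, z is the direction in which the jaws open and shut, and the axes are right-handed (so a half turn about y gives the same grasp; the last joint's range is limited). The gripper opens to 85 mm and grips with 20 to 120 N. Pads are 22 mm wide; open, the fingers measure 114 mm over their backs; the gripper's body (76 mm by 85 mm) begins 54 mm behind the grasp point. The pads swing forward as they close: fully open they stand 13 mm farther back than shut.
Start: joints at [57.107, 21.807, 74.336, -0, 83.858, -12.336], TCP at [0.193, 0.515, 0.231] pointing down, gripper open.
Joint ranges: [-178.18, 178.18], [-50.72, 133.34], [12.68, 142.11], [-81.47, 261.47], [9.98, 163.14], [-165.26, 165.26]. Speed limits (degrees/s): [136.94, 136.94, 180, 180, 180, 180].

### API

Orientations are given as a 3x3 rotation matrix whose columns are the frame's x, y, z axes.
In Python, from rig import env gives the robot as it stands. The module is installed in compiled form; this text tells all that it offers.
- The arm moves only by the shell command python3 -m pendant 'ROWS' [FORCE]. ROWS is JSON, a list of rows, each a list of 3 entries, a list of its own where there are three numbers: the shift along the world's x, y, z as a fraction of full scale, then the turn about the world's z as a fraction of full scale, then the opening, from 0 (shut) to 1 (fully open). A call has 1 to 12 rows; each row shifts and turns the commanded pose from where the row before left it; what a row does not reach is not made up. Full scale, the value 1, is 30 mm for a shift and 5 degrees for a turn. A row lasts 1/12 s, in which the tool goes at most 41.7 mm and 7.16 degrees, less where a joint would pass 70% of its speed; a pose out of reach is approached as far as the arm can. A call with a number of a shift or a turn outside -1 to 1 is refused whole. A call with a gripper value outside its range is refused whole. The fingers move at their own pace and stop on an object; FORCE is the grip in N (left out, the last holds). Time passes only in rows, so rows that do not move let the fingers close. It gives the time, the measured TCP pose, the force and the opening at its end, in the units of the state.
- env.observe(): the state, without advancing time (a new reading comes with each control period).
- env.get_image(name): name is "side" or "top"; returns (picture, depth): 400x640x3 uint8, red, green, blue; 400x640 float32, m along the optical axis (not along the pixel's ray), 0 where there is no reading.
- env.camera_model(name): a dict with "camera_matrix" (3x3 intrinsics, pixels), "R" (3x3) and "t" (3): a world point X has camera coordinates R X + t. Camera axes: x right, y down, z forward; pixel columns grow to the right and rows downward; lengths in m; the calibration is good to about 2 mm. A picture is of the moment at which its call begins. camera_model takes no time and is no camera call.
- env.close_job(): hands the job in, once; it reports no verdict.
The state is a dict: "time_s": time; "q": joint angles; "qvel": joint speeds; "joint_efforts": joint torques, N m; "position": TCP position; "tool_rot": TCP orientation; "ft_force": force on the tool from outside, world axes, zero at the start; "wrist_torque": the same for the moment, N m; "grip_width": finger opening in m.
Only numpy, scipy, OpenCV 4.12 (cv2) and the standard library are available. Lean on these libraries where they do the work, as an engineer would, in place of code of your own. Each camera call takes 0.05 s, during which the arm holds its last target.

### The job

Fit the magenta toner canister into the empty magenta-rimmed socket of the open printer. First lower it upright into the socket with its two ears resting on the rim, well away from the two notches (about 45 degrees off); then, pressing only lightly, turn it by its grip bar until the ears drop into the notches and it sits fully home, ears flush with the rim, and let go. Leave the cyan and yellow canisters where they stand.

Things in the scene. Friction and masses are not known exactly. Their poses are not given: they have to be found in the camera images.
- magenta_center (a point): Loose upright toner canister, 136 mm tall, about 0.3 kg: black round body 56 mm across, 100 high, foot tapered to 44; two magenta ears along +-x, to 44 mm from the axis, 10 wide, 45 to 63 mm above the foot; on top a magenta grip bar, 50 along x, 14 thick along y, 36 high, its middle 50 mm above this point. Point: on the axis, 68 mm above the foot; z up. A half turn looks the same.
- socket (a point): Mouth centre of the empty well in the fixed white printer, level with its magenta rim 132 mm above the desk; z up. Well 64 mm across, 63 deep; rim 56 mm in radius. Two notches along +-x, 24 wide, out to 48 mm, full depth. Canister centre is 23 mm above this point with ears on the rim, 5 mm when home: ears within 10 deg of x drop 18 mm by weight. A black canister sits home 150 mm to +y.
- cyan_center (a point): A cyan canister of the same shape as the magenta one, to be left alone. Point at its centre, axes alike. The three stand on the desk beside the printer, bars at any angle, in any order.
- yellow_center (a point): A yellow canister of the same shape as the magenta one, to be left alone. Point at its centre, axes alike.
Mind the look-alikes: they are no part of the job. Leave any green or purple look-alike of the part that bears magenta_center alone.

How it is judged (in metres and radians):
On the way:
1. the magenta canister is in the socket, upright, its ears on the rim and at least 20 degrees away from the notches (z of magenta_center in the frame of socket between 0.018 and 0.029 m and horizontal distance between magenta_center and socket below 0.01 m and angle between magenta_center's own z axis and vertical below 0.17 rad and angle between the x axis of magenta_center and the x axis of socket, either way round above 0.35 rad), for 0.2 s.
At the end, for the whole second after the job is handed in: The magenta canister stands upright (within 7 degrees) and at rest in the socket, its ears down in the notches (within 20 degrees of them), its centre within 10 mm of the socket's centre line and within 5 mm of its home height; the cyan and yellow canisters are where they stood (within 30 mm) (z of magenta_center in the frame of socket between 0 and 0.01 m and horizontal distance between magenta_center and socket below 0.01 m and angle between magenta_center's own z axis and vertical below 0.12 rad and angle between the x axis of magenta_center and the x axis of socket, either way round below 0.35 rad and linear speed of magenta below 0.02 m/s); the robot touches nothing.
It fails at once if the cyan or the yellow canister is moved by more than 30 mm (distance of any of cyan_center, yellow_center from where it was at the start of the episode above 0.03 m).
It fails at once if the magenta canister is pushed against the printer with more than 60 N (contact force between magenta and printer above 60 N).
It also fails if it takes over 40 s, if anything falls off the work surface, if the arm or the gripper's body presses on something with over 40 N, if the wrist force passes 120 N, or if a joint passes its speed limit or range.

## Working session

There is one attempt and no reset: what is moved stays moved. The work goes in short steps, Python scripts to look and compute and a shell command to move; the robot and the scene stay as the last step left them, time stands still between calls to the robot, and variables do not carry over. Pictures are saved under pics/ and viewed, and the job is handed in when it is done.

```bash
mkdir -p pics
python3 - <<'E'
from rig import env
import cv2,numpy as np
s=env.observe();print(s['time_s'],s['position'],s['tool_rot'],s['grip_width'],s['ft_force'])
for n in('top','side'):
    im,d=env.get_image(n);np.savez(f'pics/{n}0.npz',im=im,d=d)
    cv2.imwrite(f'pics/{n}0.png',im[:,:,::-1]);m=env.camera_model(n);print(n,m)
E
```

```text
0.0 [0.19296282 0.51473028 0.2307174 ] [[ 9.36311944e-01 -7.84772170e-04  3.51168517e-01]
 [-3.51169258e-01 -1.21105185e-03  9.36311212e-01]
 [-3.09507698e-04 -9.99998959e-01 -1.40951017e-03]] 0.0852711047458776 [-0.44049654  0.15555861  0.0927757 ]
top {'camera_matrix': array([[460.43831296,   0.        , 320.51826088],
       [  0.        , 460.43831296, 196.40991658],
       [  0.        ,   0.        ,   1.        ]]), 'R': array([[-0.0209269 , -0.99977358,  0.00385334],
       [-0.98983548,  0.02017629, -0.14077872],
       [ 0.1406691 , -0.00676024, -0.99003359]]), 't': array([-0.09193052,  0.50915955,  0.94555975])}
side {'camera_matrix': array([[429.24972441,   0.        , 319.82017164],
       [  0.        , 429.24972441, 197.7325354 ],
       [  0.        ,   0.        ,   1.        ]]), 'R': array([[ 0.83567032, -0.54863914, -0.02549917],
       [-0.33673978, -0.47512897, -0.81293221],
       [ 0.43389104,  0.68792991, -0.5817998 ]]), 't': array([-0.46527434,  0.20369034,  0.68166928])}
```

View pics/top0.png

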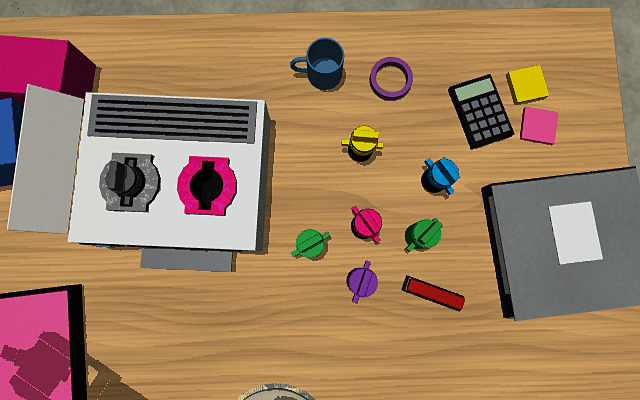

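View pics/side0.png

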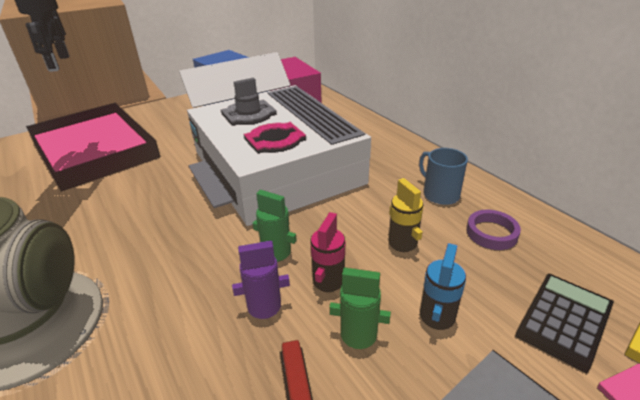

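The top view shows these canisters: magenta (367,224), purple (363,282), greens (311,244) and (424,235), yellow (364,143), cyan (441,175). The socket is magenta-rimmed at (207,185), with the black canister at (130,182). The target is the one at (367,224), since it is the only one with a magenta bar and ears on a black body. I'll measure it and confirm with a crop.

```bash
cat > h.py <<'E'
from rig import env
import cv2,numpy as np
def cloud(n,d):
    m=env.camera_model(n);K=m['camera_matrix'];v,u=np.mgrid[:400,:640]
    P=np.stack([(u-K[0,2])/K[0,0]*d,(v-K[1,2])/K[1,1]*d,d],-1)
    return (P-m['t'])@m['R']
def pca(p):
    c=cv2.minAreaRect((p[:,:2]*1000).astype(np.float32));return c
def magmask(im):
    h=cv2.cvtColor(im,cv2.COLOR_RGB2HSV);return (h[...,0]>160)&(h[...,0]<176)&(h[...,1]>150)&(h[...,2]>60)
def axis(p):
    q=p[:,:2];c=q.mean(0);w,V=np.linalg.eigh(np.cov((q-c).T));a=V[:,1];return c,np.degrees(np.arctan2(a[1],a[0]))%180,np.sqrt(w)
E
python3 - <<'E'
from h import *
f=np.load('pics/top0.npz');im,d=f['im'],f['d'];W=cloud('top',d);mm=magmask(im)&(d>0)
def box(u0,u1,v0,v1):
    b=np.zeros(mm.shape,bool);b[v0:v1,u0:u1]=1;return b
# canister
c=mm&box(335,400,195,255);z=W[...,2]
print('can z pct',np.percentile(z[c],[1,25,50,75,99]))
p=W[c&(z>.125)];print('bar',len(p),axis(p),p[:,2].mean(),pca(p))
p=W[c&(z>.05)&(z<.075)];print('ears',len(p),axis(p),pca(p))
r=mm&box(170,245,145,225)
p=W[r&(z>.12)];print('rim',len(p),np.median(p[:,2]),pca(p),p[:,:2].mean(0))
h=box(170,245,145,225)&(z<.12)&(d>0);p=W[h]
print('well',len(p),pca(p),p[:,2].min())
# printer orientation
w=box(60,275,80,265)&(abs(z-np.median(W[r&(z>.12)][:,2]))<.006);p=W[w];print('printer top',pca(p))
for k,b in dict(black=box(95,165,145,215)).items():
    p=W[b&(z>.15)];print(k,len(p),axis(p),np.percentile(p[:,2],[1,50,99]),pca(p))
for k,b in dict(cy=box(415,465,150,200),ye=box(335,390,120,165),pu=box(340,385,255,305),g1=box(285,335,225,265),g2=box(400,445,210,255)).items():
    p=W[b&(z>.126)];print(k,axis(p)[:2],pca(p))
for k,(u0,u1,v0,v1) in dict(can=(330,400,190,260),soc=(165,250,140,230)).items():
    cv2.imwrite(f'pics/c_{k}.png',cv2.resize(im[v0:v1,u0:u1,::-1],None,fx=6,fy=6,interpolation=2))
E
```

```text
can z pct [0.05968883 0.09978199 0.10193177 0.13413084 0.13880961]
bar 183 (array([ 0.44503457, -0.19394336]), np.float64(34.41520394749742), array([0.00392112, 0.01422333])) 0.1355324481905264 ((445.01861572265625, -194.30804443359375), (49.30834197998047, 13.551431655883789), 34.328121185302734)
ears 69 (array([ 0.44446406, -0.19412254]), np.float64(34.510903971686986), array([0.00286376, 0.03697466])) ((444.8018798828125, -194.04150390625), (87.51371765136719, 9.6372652053833), 34.53809356689453)
rim 1647 0.13298410985809506 ((520.4309692382812, 118.2367935180664), (111.70333099365234, 112.09032440185547), 86.55908966064453) [0.52030195 0.11856789]
well 2391 ((524.3005981445312, 120.65721893310547), (159.82846069335938, 146.97886657714844), 0.12452393025159836) 0.06314203563644957
printer top ((561.791748046875, 211.69549560546875), (360.7560119628906, 276.321533203125), 86.84335327148438)
black 901 (array([0.52428999, 0.25233701]), np.float64(65.36370313606166), array([0.01432875, 0.05399642])) [0.15146697 0.17354276 1.00816898] ((467.6417236328125, 94.24287414550781), (424.45895
[... 201 characters left out ...]
, 38.65233612060547)
ye (array([ 0.6017276 , -0.18712543]), np.float64(157.74675656593374)) ((503.38140869140625, -136.07763671875), (49.152587890625, 276.1460876464844), 63.21297073364258)
pu (array([ 0.33026935, -0.17691232]), np.float64(60.22867565018022)) ((335.54931640625, -141.3856658935547), (101.84052276611328, 49.32740020751953), 79.53800201416016)
g1 (array([ 0.40484624, -0.07925006]), np.float64(120.07932789871674)) ((401.85888671875, -85.74124908447266), (50.07992935180664, 46.92360305786133), 60.1655387878418)
g2 (array([ 0.41954114, -0.30436665]), np.float64(107.73146513308379)) ((391.1235656738281, -216.89202880859375), (32.199851989746094, 244.0791015625), 17.845661163330078)
```

```bash
python3 -c "
import cv2,numpy as np
a=cv2.imread('pics/c_can.png');b=cv2.imread('pics/c_soc.png')
a=cv2.resize(a,(390,480));b=cv2.resize(b,(390,480));cv2.imwrite('pics/c.png',np.hstack([a,b]))"
```

```text
(no output)
```

View pics/c.png

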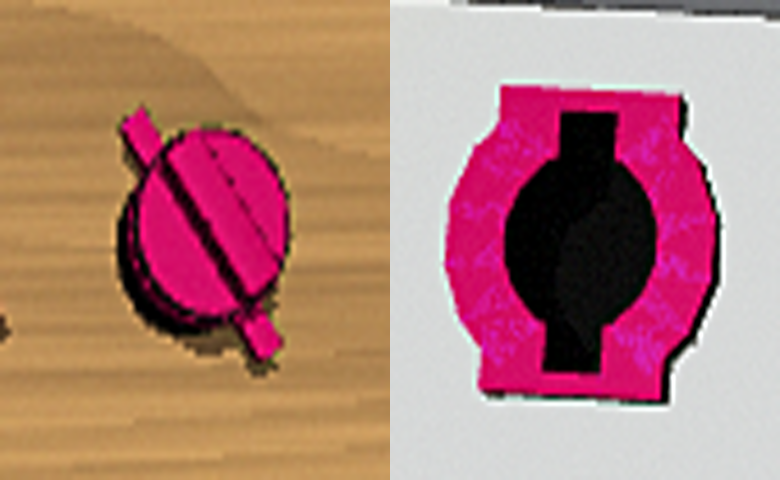

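The crop confirms the magenta bar and ears over a black body, and the empty magenta rim with notches running roughly vertical in the image.
- **Canister:** axis (0.4447, -0.194), bar at 34.4°.
- **Socket:** (0.5204, 0.1184), notch axis about -3.3°.

The sizes check out: bar 49x13.6, ears 87.5, rim 112, rim z 0.133. The jaws need to be at -55.6°, a turn of -125° from the start.

```bash
python3 -m pendant '[[[0.34,-0.94,0.5],-1,1],[[0.34,-0.94,0.5],-1,1],[[0.34,-0.94,0],-1,1],[[0.34,-0.94,0],-1,1],[[0.34,-0.94,0],-1,1],[[0.34,-0.94,0],-1,1],[[0.34,-0.94,0],-1,1],[[0.34,-0.94,0],-1,1],[[0.34,-0.94,0],-1,1],[[0.34,-0.94,0],-1,1],[[0.34,-0.94,0],-1,1],[[0.34,-0.94,0],-1,1]]' 30 && python3 -m pendant '[[[0.34,-0.94,0],-1,1],[[0.34,-0.94,0],-1,1],[[0.34,-0.94,0],-1,1],[[0.34,-0.94,0],-1,1],[[0.34,-0.94,0],-1,1],[[0.34,-0.94,0],-1,1],[[0.34,-0.94,0],-1,1],[[0.34,-0.94,0],-1,0.7],[[0.34,-0.94,0],-1,0.7],[[0.34,-0.94,0],-1,0.7],[[0.34,-0.94,0],-1,0.7],[[0.34,-0.94,0],-1,0.7]]'
cat > st.py <<'E'
from h import *
s=env.observe();R=s['tool_rot'];print('t',round(s['time_s'],3),'pos',s['position'].round(4),'jaw',round(np.degrees(np.arctan2(R[1,2],R[0,2])),2),'tilt y',R[:,1].round(4),'w',round(s['grip_width'],4),'F',s['ft_force'].round(2),'q6',round(s['q'][5],1))
E
python3 st.py
```

```text
time_s: 1.1
position: [0.3155, 0.1752, 0.2612]
tool_rot: [[0.16, -0.0, 0.987], [-0.987, -0.0, 0.16], [0.0, -1.0, -0.0]]
ft_force: [0.8, -0.2, -0.2]
grip_width: 0.0855
time_s: 2.1
position: [0.438, -0.1633, 0.261]
tool_rot: [[-0.775, -0.0, 0.632], [-0.632, 0.0, -0.775], [0.0, -1.0, -0.001]]
ft_force: [0.4, 0.3, -0.1]
grip_width: 0.0598
t 2.1 pos [ 0.438  -0.1633  0.261 ] jaw -50.82 tilt y [-5.e-04  4.e-04 -1.e+00] w 0.0598 F [ 0.37  0.25 -0.06] q6 15.8
```

```bash
python3 -m pendant '[[[0.11,-0.51,-0.5],-0.48,0.6],[[0.11,-0.51,-0.5],-0.48,0.6],[[0,0,-0.9],0,0.6],[[0,0,-0.8],0,0.6],[[0,0,-0.5],0,0.6],[[0,0,0],0,0.6],[[0,0,0],0,0.6]]'
python3 st.py
python3 - <<'E'
from h import *
im,d=env.get_image('side');cv2.imwrite('pics/s1.png',cv2.resize(im[160:320,230:430,::-1],None,fx=4,fy=3.7))
im,d=env.get_image('top');cv2.imwrite('pics/t1.png',im[:,:,::-1])
E
```

```text
time_s: 2.68
position: [0.4444, -0.1924, 0.1652]
tool_rot: [[-0.823, -0.001, 0.568], [-0.568, 0.001, -0.823], [0.0, -1.0, -0.001]]
ft_force: [0.8, -0.0, 0.7]
grip_width: 0.051
t 2.683 pos [ 0.4444 -0.1924  0.1652] jaw -55.36 tilt y [-1.2e-03  9.0e-04 -1.0e+00] w 0.051 F [ 0.76 -0.02  0.67] q6 17.9
```

View pics/s1.png

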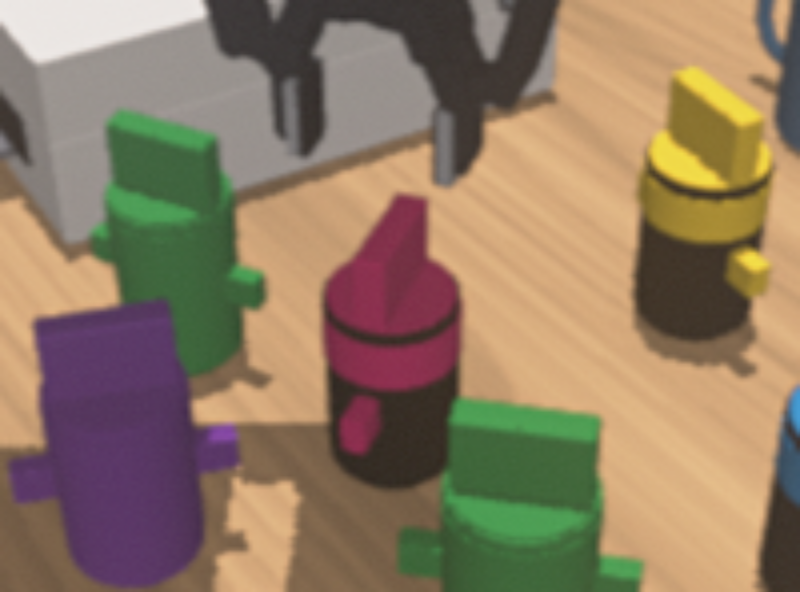

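The crop shows the jaws above the magenta bar, with fingers at crop x≈295 and 450 and the bar at x≈395. Neither finger will meet a green canister on the way down, so I'll lower and grip.

```bash
python3 -m pendant '[[[0,-0.05,-0.7],0,0.6],[[0,0,-0.7],0,0.6],[[0,0,-0.5],0,0.6],[[0,0,0],0,0.6],[[0,0,0],0,0],[[0,0,0],0,0],[[0,0,0],0,0],[[0,0,0],0,0],[[0,0,0],0,0],[[0,0,0],0,0],[[0,0,0],0,0]]' 40
python3 st.py
python3 - <<'E'
from h import *
im,d=env.get_image('side');cv2.imwrite('pics/s2.png',cv2.resize(im[160:320,230:430,::-1],None,fx=4,fy=3.7))
E
```

```text
time_s: 3.7
position: [0.4453, -0.1945, 0.1096]
tool_rot: [[-0.823, 0.003, 0.568], [-0.568, -0.002, -0.823], [-0.001, -1.0, 0.003]]
ft_force: [-0.1, 0.3, 7.3]
grip_width: 0.0131
t 3.7 pos [ 0.4453 -0.1945  0.1096] jaw -55.36 tilt y [ 0.0025 -0.0019 -1.    ] w 0.0131 F [-0.06  0.33  7.26] q6 17.8
```

View pics/s2.png

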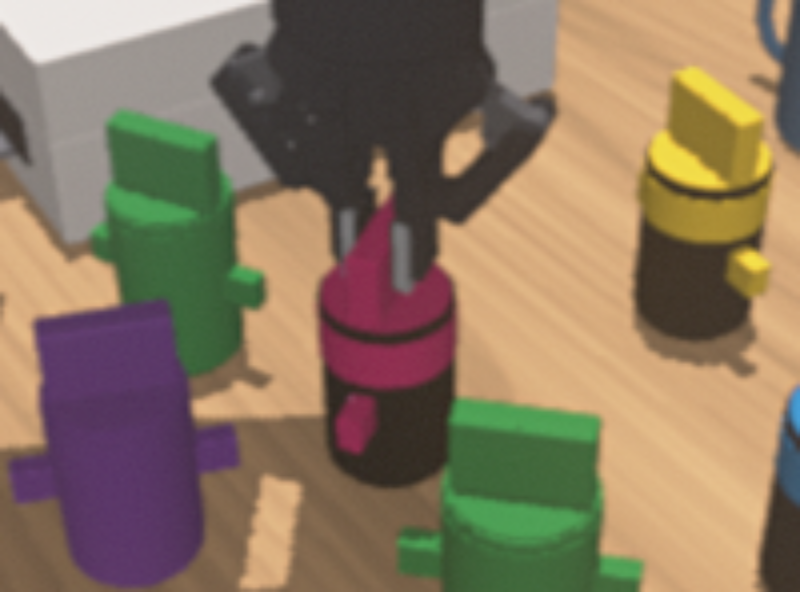

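The bar is gripped at 13 mm width. Next I'll lift it, check it hasn't slipped, and carry it over, turning +7° so it sits about 45° off the notches.

```bash
python3 -m pendant '[[[0,0,0.3],0,0],[[0,0,0.7],0,0],[[0,0,1],0,0],[[0,0,1],0,0],[[0,0,1],0,0],[[0,0,1],0,0],[[0,0,0.8],0,0],[[0,0.3,0.1],0,0],[[0.2,0.7,0],0.2,0],[[0.2,0.8,0],0.2,0],[[0.2,0.8,0],0.2,0],[[0.2,0.8,0],0.2,0]]' && python3 -m pendant '[[[0.2,0.8,0],0.2,0],[[0.2,0.8,0],0.2,0],[[0.2,0.8,0],0.2,0],[[0.2,0.8,0],0,0],[[0.2,0.8,0],0,0],[[0.2,0.8,0],0,0],[[0.2,0.8,0],0,0],[[0.2,0.7,0],0,0],[[0.1,0.4,0],0,0],[[0,0,0],0,0],[[0,0,0],0,0],[[0,0,0],0,0]]'
python3 st.py
python3 - <<'E'
from h import *
for n in('top','side'):
    im,d=env.get_image(n);np.savez(f'pics/{n}3.npz',im=im,d=d)
    c=im[100:260,100:300] if n=='top' else im[20:180,180:380]
    cv2.imwrite(f'pics/{n}3.png',cv2.resize(c[:,:,::-1],None,fx=4,fy=3.7))
E
```

```text
time_s: 4.75
position: [0.4679, -0.0902, 0.2846]
tool_rot: [[-0.781, -0.002, 0.625], [-0.625, 0.001, -0.781], [0.001, -1.0, -0.002]]
ft_force: [0.5, -0.2, -1.7]
grip_width: 0.0133
time_s: 5.75
position: [0.5191, 0.1084, 0.285]
tool_rot: [[-0.748, -0.001, 0.664], [-0.664, -0.0, -0.748], [0.001, -1.0, -0.0]]
ft_force: [-0.3, -0.4, -1.3]
grip_width: 0.0132
t 5.75 pos [0.5191 0.1084 0.285 ] jaw -48.39 tilt y [-9.e-04 -4.e-04 -1.e+00] w 0.0132 F [-0.25 -0.45 -1.35] q6 47.4
```

View pics/side3.png

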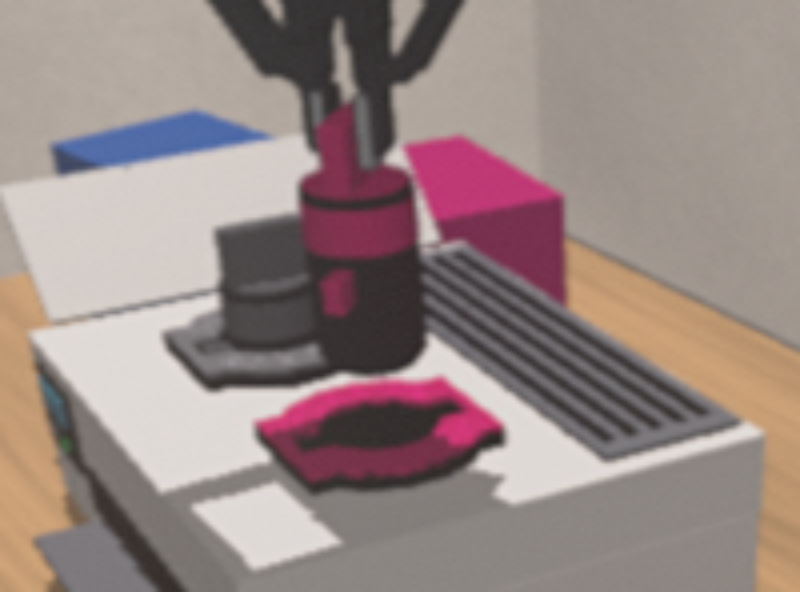

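View pics/top3.png

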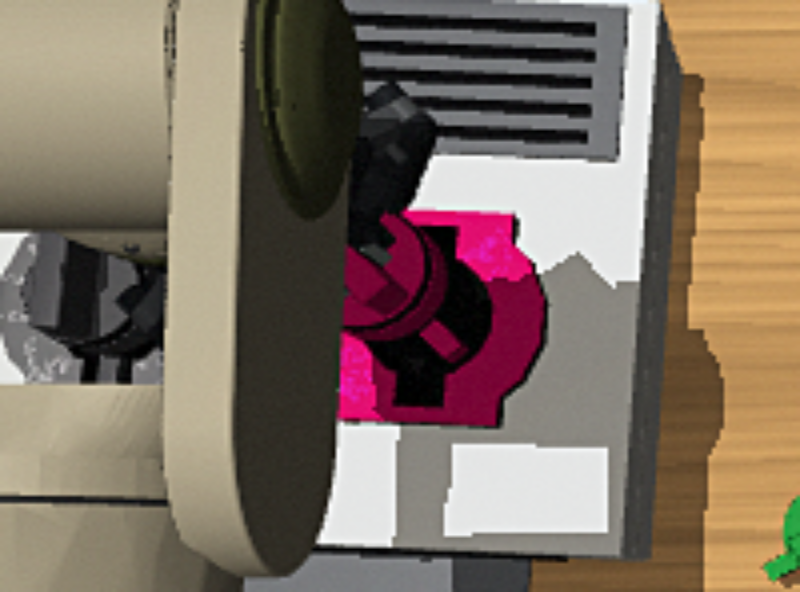

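The canister hangs upright above the well, and the side crop shows its foot at crop (370,360). I'll fit the body axis in the side camera and compare the rim as that camera sees it.

```bash
cat > fit.py <<'E'
from h import *
from scipy.optimize import least_squares
def fit(f,tcp,zlo,zhi,n='side'):
    im,d=f['im'],f['d'];W=cloud(n,d);P=W.reshape(-1,3)
    ok=(d.ravel()>0)&(np.hypot(P[:,0]-tcp[0],P[:,1]-tcp[1])<.040)&(P[:,2]>zlo)&(P[:,2]<zhi)
    hsv=cv2.cvtColor(im,cv2.COLOR_RGB2HSV).reshape(-1,3)
    p=P[ok];z0=p[:,2].mean()
    r=lambda x:np.hypot(p[:,0]-x[0]-x[2]*(p[:,2]-z0),p[:,1]-x[1]-x[3]*(p[:,2]-z0))-.028
    s=least_squares(r,[tcp[0],tcp[1],0,0],loss='soft_l1',f_scale=.001)
    print('axis',len(p),s.x.round(4),'med res',np.median(abs(r(s.x))).round(4),'z range',np.percentile(p[:,2],[1,99]).round(4));return s.x
E
python3 - <<'E'
from fit import *
t=env.observe()['position'];f=np.load('pics/side3.npz')
off=t[2]-.1096
fit(f,t,off+.07,off+.095);fit(f,t,off+.022,off+.042);fit(f,t,off+.022,off+.095)
g=np.load('pics/side0.npz');W=cloud('side',g['d']);m=magmask(g['im'])&(np.hypot(W[...,0]-.52,W[...,1]-.118)<.09)&(abs(W[...,2]-.132)<.004)
p=W[m];print('rim side',len(p),np.median(p[:,2]),pca(p))
W3=cloud('side',f['d']);m=magmask(f['im'])&(np.hypot(W3[...,0]-t[0],W3[...,1]-t[1])<.05)
zz=W3[m];b=zz[(zz[:,2]>off+.103)];print('bar',len(b),b[:,2].max(),axis(b)[:2])
g=np.load('pics/top3.npz');W=cloud('top',g['d']);m=(np.hypot(W[...,0]-t[0],W[...,1]-t[1])<.05)&(W[...,2]>off+.04)&(W[...,2]<off+.068)&magmask(g['im'])
p=W[m];print('ear top',len(p),p.mean(0), np.degrees(np.arctan2(p[:,1].mean()-t[1],p[:,0].mean()-t[0])))
E
```

```text
axis 379 [ 0.5187  0.1094 -0.0066 -0.0013] med res 0.0006 z range [0.2461 0.2703]
axis 254 [ 0.5191  0.1099 -0.016   0.0292] med res 0.0007 z range [0.1981 0.2175]
axis 978 [ 0.5188  0.1096 -0.0085 -0.0089] med res 0.0007 z range [0.1987 0.2701]
rim side 663 0.13291798202847377 ((520.1677856445312, 113.26551818847656), (108.28788757324219, 110.38188934326172), 86.85340118408203)
bar 108 0.31263552326267985 (array([0.50230661, 0.0929329 ]), np.float64(35.419478767046996))
ear top 62 [0.49037019 0.08542279 0.2375194 ] -141.86190105558038
```

The canister is upright and centred on the TCP. The rim centre's y differs between the cameras (0.118 against 0.113), so I'll refine it.

Run:
```python
from h import *
a=np.radians(-3.3);ux=np.array([np.cos(a),np.sin(a)]);uy=np.array([-ux[1],ux[0]])
for n in('top','side'):
  for k in '03':
    g=np.load(f'pics/{n}{k}.npz');W=cloud(n,g['d']);h=cv2.cvtColor(g['im'],cv2.COLOR_RGB2HSV)
    m=(h[...,0]>150)&(h[...,0]<179)&(h[...,1]>100)&(np.hypot(W[...,0]-.52,W[...,1]-.118)<.09)&(W[...,2]<.14)&(W[...,2]>.126)
    p=W[m];x=p[:,:2]@ux;y=p[:,:2]@uy
    e=lambda v:np.percentile(v,[0.3,99.7]).round(4)
    print(n,k,len(p),'x',e(x),e(x).mean()/1,'y',e(y),e(y).mean(), 'world c',(ux*e(x).mean()+uy*e(y).mean()).round(4),'z',np.percentile(p[:,2],[2,50,98]).round(4))
    # inner circle: robust - boundary points of rim nearest center
    c=ux*e(x).mean()+uy*e(y).mean()
    for it in range(6):
        q=p[:,:2]-c;r=np.hypot(*q.T);th=np.degrees(np.arctan2(q@uy,q@ux))
        B=[]
        for t in range(-180,180,8):
            if abs(np.sin(np.radians(t)))<.5: continue
            s=(abs(th-t)<4)
            if s.sum()>3: B.append(q[s][np.argmin(r[s])]+c)
        B=np.array(B)
        A=np.c_[2*B,np.ones(len(B))];s=np.linalg.lstsq(A,(B**2).sum(1),rcond=None)[0];c=s[:2]
    print('  inner circle',c.round(4),'r',np.sqrt(s[2]+c@c).round(4),len(B))
    nb=(abs(p[:,:2]@uy-c@uy)<.03)&(abs(p[:,:2]@ux-c@ux)>.036)&(abs(p[:,:2]@ux-c@ux)<.046)
    v=p[nb][:,:2]@uy-c@uy;print('  notch edges y', v[v<0].max() if (v<0).any() else 0, v[v>0].min() if (v>0).any() else 0)
im=np.load('pics/side0.npz')['im'];cv2.imwrite('pics/rs.png',cv2.resize(im[110:165,235:315,::-1],None,fx=9,fy=9))
```

```text
top 0 1793 x [0.4568 0.5685] 0.51265 y [0.0925 0.2034] 0.14795 world c [0.5203 0.1182] z [0.1296 0.133  0.136 ]
  inner circle [0.5204 0.118 ] r 0.0325 30
  notch edges y -0.011415378750664396 0.012070320555651687
top 3 1217 x [0.4568 0.568 ] 0.5124 y [0.0923 0.187 ] 0.13965 world c [0.5196 0.1099] z [0.1295 0.1329 0.1362]
  inner circle [0.5206 0.1188] r 0.0332 21
  notch edges y -0.012562089035389662 0.011713267097980096
side 0 830 x [0.4571 0.568 ] 0.51255 y [0.0898 0.1983] 0.14405 world c [0.52   0.1143] z [0.1282 0.1328 0.1344]
  inner circle [0.5209 0.1169] r 0.0326 30
  notch edges y -0.011345412131165106 0.009749443214014691
side 3 839 x [0.4573 0.5686] 0.51295 y [0.0902 0.1979] 0.14405 world c [0.5204 0.1143] z [0.128  0.1328 0.1345]
  inner circle [0.5209 0.1163] r 0.0322 30
  notch edges y -0.010511794454259538 0.009391622391380916
```

View pics/rs.png

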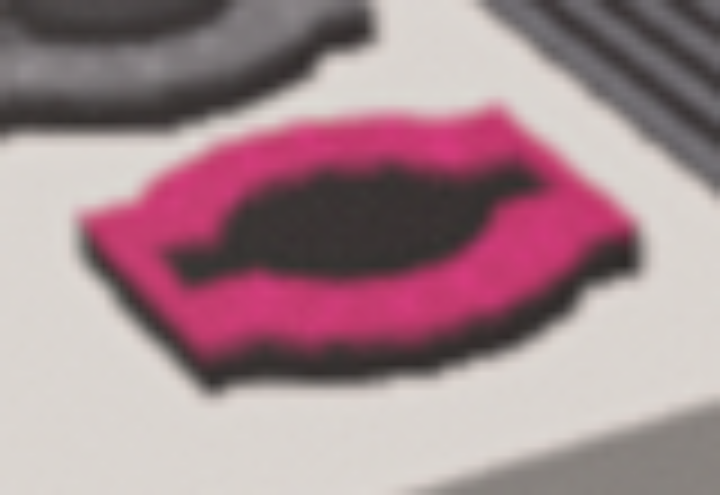

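The inner-circle fits agree within 1–2 mm, so I'll take the socket as (0.5203, 0.1175). I'll shift by (+1.2, +9) mm and lower it, checking force as the foot enters.

```bash
python3 -m pendant '[[[0.04,0.3,0],0,0],[[0,0,0],0,0],[[0,0,-0.5],0,0],[[0,0,-0.5],0,0],[[0,0,-0.3],0,0],[[0,0,-0.3],0,0],[[0,0,0],0,0]]'; python3 st.py
```

```text
time_s: 6.43
position: [0.5202, 0.118, 0.2358]
tool_rot: [[-0.747, -0.003, 0.664], [-0.664, -0.0, -0.747], [0.002, -1.0, -0.002]]
ft_force: [-0.6, -0.8, -2.0]
grip_width: 0.0136
t 6.433 pos [0.5202 0.118  0.2358] jaw -48.36 tilt y [-0.0029 -0.     -1.    ] w 0.0136 F [-0.57 -0.82 -2.  ] q6 48.4
```

```bash
python3 -m pendant '[[[0,0,-0.3],0,0],[[0,0,-0.3],0,0],[[0,0,-0.3],0,0],[[0,0,0],0,0]]'; python3 st.py;  python3 - <<'E'
from h import *
im,d=env.get_image('side');cv2.imwrite('pics/s4.png',cv2.resize(im[20:180,180:380,::-1],None,fx=4,fy=3.7))
E
```

```text
time_s: 6.77
position: [0.52, 0.1181, 0.2083]
tool_rot: [[-0.747, -0.003, 0.664], [-0.664, 0.0, -0.747], [0.002, -1.0, -0.002]]
ft_force: [-0.2, -0.4, -3.1]
grip_width: 0.0132
t 6.767 pos [0.52   0.1181 0.2083] jaw -48.36 tilt y [-0.0033  0.     -1.    ] w 0.0132 F [-0.15 -0.41 -3.13] q6 48.4
```

View pics/s4.png

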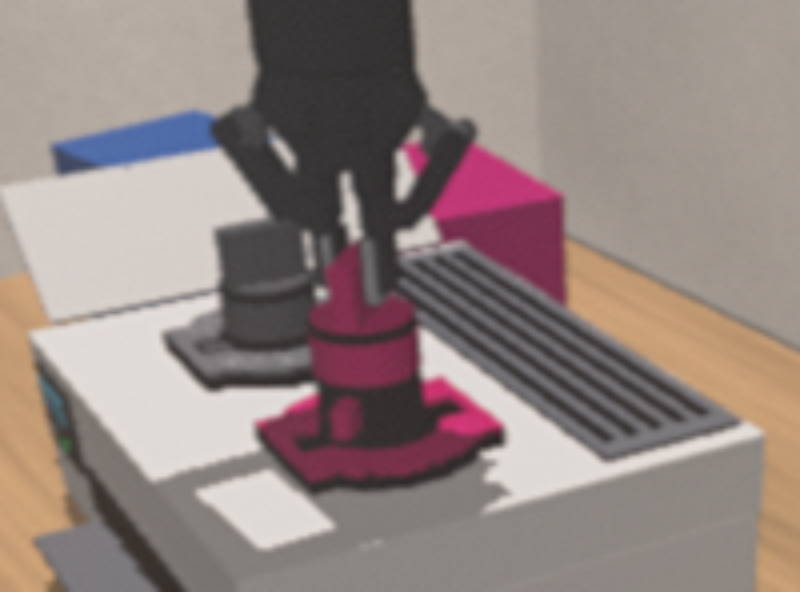

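The canister is in the well, with its ear at crop (345,415) just above the rim. I'll go down in small steps until it makes light contact, expected near TCP z≈0.197.

```bash
python3 -m pendant '[[[0,0,-0.15],0,0],[[0,0,-0.12],0,0],[[0,0,0],0,0]]'; python3 -m pendant '[[[0,0,-0.08],0,0],[[0,0,0],0,0]]' | egrep 'pos|ft';  python3 -m pendant '[[[0,0,-0.05],0,0],[[0,0,0],0,0]]'| egrep 'pos|ft'; python3 st.py
```

```text
time_s: 7.07
position: [0.5205, 0.1181, 0.2016]
tool_rot: [[-0.747, -0.001, 0.664], [-0.664, 0.0, -0.747], [0.001, -1.0, -0.001]]
ft_force: [0.0, -0.6, -2.4]
grip_width: 0.0133
position: [0.5206, 0.118, 0.1996]
ft_force: [0.2, 0.4, -2.6]
position: [0.5207, 0.1181, 0.1982]
ft_force: [-0.0, 0.0, -2.1]
t 7.4 pos [0.5207 0.1181 0.1982] jaw -48.36 tilt y [-1.e-04 -0.e+00 -1.e+00] w 0.0133 F [-0.02  0.01 -2.06] q6 48.4
```

```bash
for i in 1 ; do python3 -m pendant '[[[0,0,-0.05],0,0],[[0,0,0],0,0]]'| egrep 'pos|ft'; done; python3 -m pendant '[[[0,0,-0.04],0,0],[[0,0,0],0,0]]'| egrep 'pos|ft'; python3 st.py
```

```text
position: [0.5207, 0.1181, 0.1966]
ft_force: [-0.3, -0.0, -1.7]
position: [0.5208, 0.118, 0.1965]
ft_force: [-2.7, -1.1, 4.9]
t 7.733 pos [0.5208 0.118  0.1965] jaw -48.36 tilt y [ 1.1e-03 -1.0e-04 -1.0e+00] w 0.013 F [-2.75 -1.14  4.93] q6 48.4
```

Contact came at z=0.1965, as expected, with about 7 N of press. I'll hold and check the pose in the picture.

```bash
python3 -m pendant '[[[0,0,0],0,0],[[0,0,0],0,0],[[0,0,0],0,0],[[0,0,0],0,0]]'| egrep 'time|pos|ft'
python3 - <<'E'
from fit import *
t=env.observe()['position']
im,d=env.get_image('side');np.savez('pics/side5.npz',im=im,d=d);f=dict(im=im,d=d)
cv2.imwrite('pics/s5.png',cv2.resize(im[60:180,220:340,::-1],None,fx=5,fy=4.9))
off=t[2]-.1096
fit(f,t,off+.07,off+.095)
W=cloud('side',d);m=magmask(im)&(np.hypot(W[...,0]-t[0],W[...,1]-t[1])<.03)&(W[...,2]>.19);print('barmax',np.percentile(W[m][:,2],[50,99]))
E
```

```text
time_s: 8.07
position: [0.5208, 0.118, 0.1965]
ft_force: [-3.2, 0.1, 6.1]
axis 310 [ 0.5202  0.1192 -0.0034 -0.0047] med res 0.0007 z range [0.1572 0.1817]
barmax [0.20943743 0.22382901]
```

View pics/s5.png

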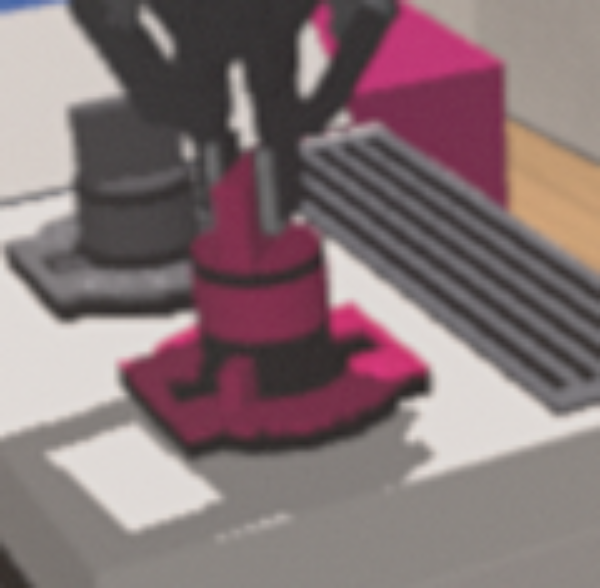

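The ear rests on the rim at crop (237,375), clear of the notch. The top is at 0.2235 (0.223 expected) and the body is upright, so the halfway condition holds. Next I'll turn −34°, still pressing lightly.

```bash
python3 -m pendant '[[[0,0,0],-0.4,0],[[0,0,0],-0.6,0],[[0,0,0],-0.6,0],[[0,0,0],-0.6,0],[[0,0,0],-0.6,0],[[0,0,0],-0.6,0],[[0,0,0],-0.6,0],[[0,0,0],-0.6,0],[[0,0,0],-0.6,0],[[0,0,0],-0.6,0],[[0,0,0],-0.4,0],[[0,0,0],0,0]]'; python3 st.py
```

```text
time_s: 9.12
position: [0.5212, 0.1182, 0.1964]
tool_rot: [[-0.983, 0.002, 0.184], [-0.184, 0.0, -0.983], [-0.002, -1.0, 0.0]]
ft_force: [-0.8, 0.4, 4.5]
grip_width: 0.0134
t 9.117 pos [0.5212 0.1182 0.1964] jaw -79.42 tilt y [ 2.1e-03  4.0e-04 -1.0e+00] w 0.0134 F [-0.8   0.41  4.53] q6 79.5
```

```bash
python3 -m pendant '[[[0,0,0],-0.3,0],[[0,0,0],-0.3,0],[[0,0,0],-0.3,0],[[0,0,0],0,0]]'|egrep 'pos|ft'; python3 st.py
```

```text
position: [0.5211, 0.1185, 0.1962]
ft_force: [-1.3, 1.6, 3.5]
t 9.45 pos [0.5211 0.1185 0.1962] jaw -83.83 tilt y [ 1.7e-03  9.0e-04 -1.0e+00] w 0.0132 F [-1.33  1.61  3.49] q6 83.9
```

```bash
python3 -m pendant '[[[0,0,0],-0.3,0],[[0,0,0],-0.3,0],[[0,0,0],-0.3,0],[[0,0,0],-0.3,0],[[0,0,0],-0.3,0],[[0,0,0],-0.3,0],[[0,0,0],0,0]]'|egrep 'pos|ft'; python3 st.py
python3 - <<'E'
from h import *
im,d=env.get_image('side');cv2.imwrite('pics/s6.png',cv2.resize(im[60:180,220:340,::-1],None,fx=5,fy=4.9))
E
```

```text
position: [0.5205, 0.1179, 0.195]
ft_force: [0.1, -0.6, -2.2]
t 10.033 pos [0.5205 0.1179 0.195 ] jaw -92.83 tilt y [-1.3e-03 -4.0e-04 -1.0e+00] w 0.0134 F [ 0.14 -0.56 -2.2 ] q6 92.9
```

View pics/s6.png

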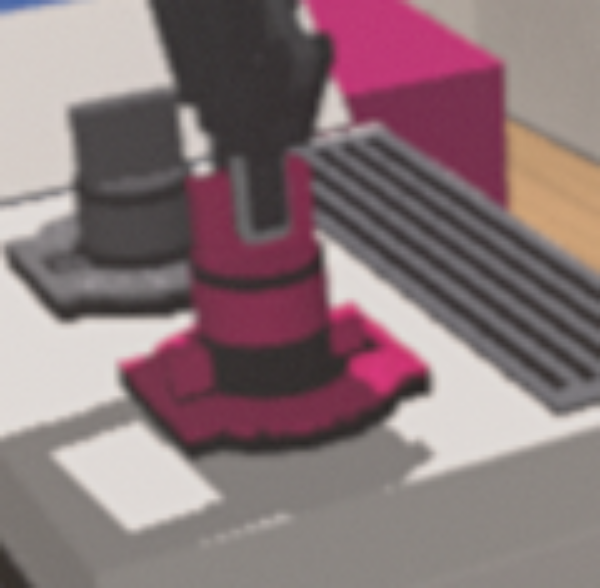

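The contact force vanished and the tool sank 1.2 mm, so the ears are over the notches (the near one at crop (185,375)). I'll lower it by hand to about 17 mm.

```bash
python3 -m pendant '[[[0,0,-0.1],0,0],[[0,0,-0.1],0,0],[[0,0,0],0,0]]'|egrep 'pos|ft'; python3 -m pendant '[[[0,0,-0.1],0,0],[[0,0,-0.08],0,0],[[0,0,0],0,0]]'|egrep 'pos|ft'; python3 st.py
```

```text
position: [0.5203, 0.118, 0.1887]
ft_force: [-0.1, -0.7, -2.1]
position: [0.5205, 0.118, 0.1836]
ft_force: [-0.0, 0.5, -3.0]
t 10.583 pos [0.5205 0.118  0.1836] jaw -92.85 tilt y [-0.001 -0.    -1.   ] w 0.0132 F [-0.02  0.45 -2.99] q6 92.9
```

```bash
python3 -m pendant '[[[0,0,-0.08],0,0],[[0,0,-0.05],0,0],[[0,0,0],0,0]]'|egrep 'pos|ft'; python3 -m pendant '[[[0,0,-0.05],0,0],[[0,0,0],0,0],[[0,0,0],0,0]]'|egrep 'pos|ft'; python3 st.py
```

```text
position: [0.5206, 0.118, 0.18]
ft_force: [-0.2, -1.3, -2.4]
position: [0.5207, 0.118, 0.1788]
ft_force: [-0.1, 0.2, -2.3]
t 11.083 pos [0.5207 0.118  0.1788] jaw -92.86 tilt y [-0. -0. -1.] w 0.0135 F [-0.06  0.18 -2.33] q6 92.9
```

```bash
python3 -m pendant '[[[0,0,-0.03],0,0],[[0,0,-0.02],0,0],[[0,0,0],0,0]]'|egrep 'pos|ft'; python3 st.py
```

```text
position: [0.521, 0.118, 0.1786]
ft_force: [-2.2, -0.4, 7.3]
t 11.333 pos [0.521  0.118  0.1786] jaw -92.86 tilt y [ 1.9e-03 -2.0e-04 -1.0e+00] w 0.0134 F [-2.18 -0.43  7.28] q6 92.9
```

It bottomed at 0.1786, 17.9 mm below the rim rest, so it's home. I'll open, lift and check.

```bash
python3 -m pendant '[[[0,0,0.03],0,0.5],[[0,0,0],0,0.5],[[0,0,0],0,0.5],[[0,0,0],0,0.5],[[0,0,0.2],0,0.5],[[0,0,0.5],0,0.5],[[0,0,0.8],0,0.5],[[0,0,0.9],0,0.5],[[0,0,0.9],0,0.5],[[0,0,0.5],0,0.5],[[0,0,0],0,0.5]]'|egrep 'pos|ft'
python3 -m pendant '[[[-0.6,0,0.3],0,0.5],[[-0.8,0,0],0,0.5],[[-0.8,0,0],0,0.5],[[-0.8,0,0],0,0.5],[[-0.8,0,0],0,0.5],[[-0.6,0,0],0,0.5],[[0,0,0],0,0.5],[[0,0,0],0,0.5]]'|egrep 'pos|ft'
python3 st.py
python3 - <<'E'
from fit import *
im,d=env.get_image('side');cv2.imwrite('pics/s7.png',cv2.resize(im[:,:480,::-1],None,fx=1.6,fy=1.45));f=dict(im=im,d=d)
fit(f,[.5206,.118],.137,.165)
W=cloud('side',d);m=magmask(im)&(np.hypot(W[...,0]-.52,W[...,1]-.118)<.03)&(W[...,2]>.17);print('top z',np.percentile(W[m][:,2],[50,99]))
im,d=env.get_image('top');cv2.imwrite('pics/t7.png',im[...,::-1]);W=cloud('top',d)
m=magmask(im)&(np.hypot(W[...,0]-.52,W[...,1]-.118)<.035)&(W[...,2]>.185);p=W[m];print('bar',len(p),axis(p) if len(p)>5 else '',p[:,2].mean(),pca(p))
g=np.load('pics/top0.npz')
for k,(u0,u1,v0,v1) in dict(cy=(415,465,150,200),ye=(335,390,120,165)).items():
    print(k,'mean abs diff',abs(im[v0:v1,u0:u1].astype(int)-g['im'][v0:v1,u0:u1]).mean())
E
```

```text
position: [0.5217, 0.1181, 0.2961]
ft_force: [1.0, -0.3, -0.6]
position: [0.3883, 0.1181, 0.3011]
ft_force: [0.7, 0.3, 0.6]
t 12.917 pos [0.3883 0.1181 0.3011] jaw -92.85 tilt y [ 1.e-04  0.e+00 -1.e+00] w 0.0425 F [0.7  0.28 0.62] q6 92.9
axis 332 [ 0.52    0.1189 -0.0037  0.0008] med res 0.0007 z range [0.1372 0.1646]
top z [0.18679122 0.20597516]
bar 211 (array([0.51857058, 0.1192078 ]), np.float64(176.27550676264752), array([0.00393955, 0.01423257])) 0.2048598709933139 ((518.5825805664062, 119.42510986328125), (14.09917163848877, 48.971927642822266), 86.63941955566406)
cy mean abs diff 7.242
ye mean abs diff 7.4320538720538725
```

View pics/s7.png

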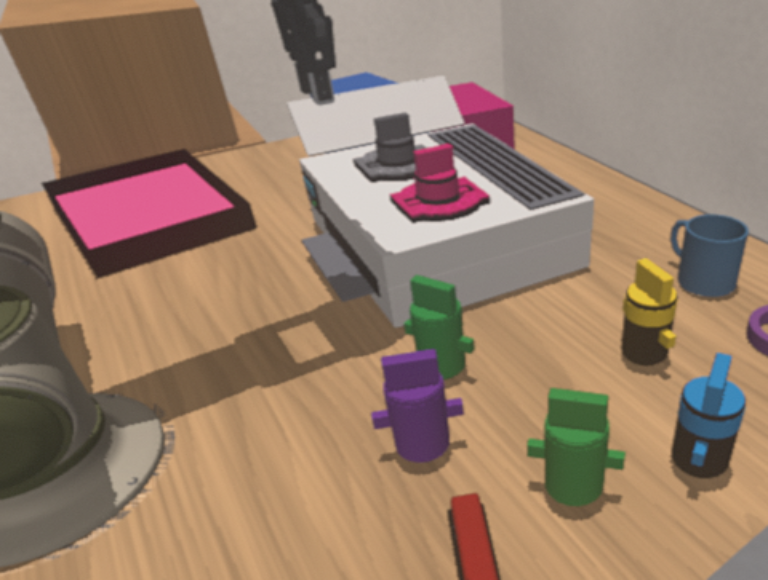

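View pics/t7.png

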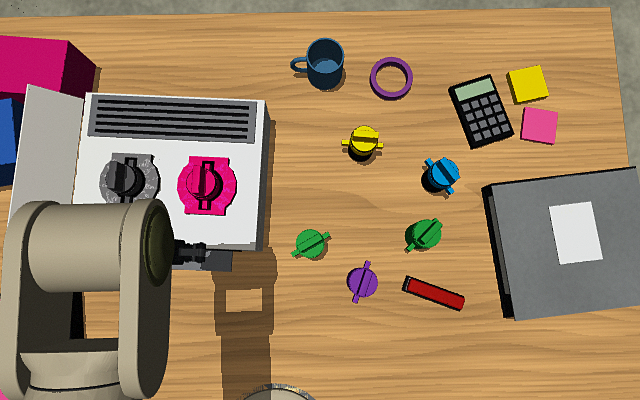

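The canister is home and upright, with its bar along the notches (176.3° against a notch axis of 176.7°). Its top is at 0.205, as expected, and cyan and yellow haven't moved. The arm is clear, so I'm handing in.

```bash
python3 -c "
from rig import env
print(env.close_job())"
```

```text
the job is handed in; nothing more can be done
None
```

The magenta canister is fitted fully home in the magenta-rimmed socket, and I handed the job in at about 13 s of the 40 s allowed. No verdict is reported.

**What I did:** I gripped the magenta canister by its bar and lowered it upright until its ears rested on the rim, about 45° off the notches. I held it there for more than 0.3 s with about 7 N of press. I then turned it −45° under light press until the contact force vanished, lowered it 17.9 mm to the bottom, let go and backed away.

**Last checks:**
- **Height:** the bar top is at 0.205 m, which is the home height expected.
- **Angle:** the bar is within 0.5° of the notch axis, and the tilt is under 0.3°.
- **Centring:** the fitted axis is about 1 mm from the socket centre.
- **Other canisters:** cyan and yellow stand at the same pixels as at the start. Their image patches differ by about 7 grey levels on average. I put that down to noise and shading without measuring it further.
- **Robot:** the gripper is open and touching nothing.

**Disagreement:** the two cameras first differed by about 4 mm on the socket's y position. Fitting circles to the well's edge cut that to 1–2 mm, and the canister went in with no sign of side load.

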